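# Register the carrier and load the gel reader

### The job

First push the empty slotted carrier along the bench into the reader's loading corner until it sits flush against both stop rails. Then lift every gel cassette up out of the steel rack and stand each in a slot of its own in the carrier, fully down and pushed home so its edge meets the carrier's end wall. With all loaded and the carrier still flush against both rails, press the start button fully down; leave the other things on the bench where they are.

Things in the scene. Friction and masses are not known exactly. Their poses are not given: they have to be found in the camera images.
- fence: fixed loading corner of the gel reader: two aluminium stop rails 12 mm wide, 18 mm high, at a right angle. Origin at bench level where their inner faces meet. Far rail: inner face x = 0, runs to y = +220 mm. Side rail: inner face y = 0, runs to x = -150 mm. The carrier belongs at x < 0, y > 0 on the bare bench, its origin then at x = -57.5, y = +87 mm, axes parallel to these.
- housing (a point): centre of the top of the reader housing, a grey box just behind the far rail, 66 mm (x) by 190 mm (y), 40 mm high, fixed; the start button stands on it
- start (a joint): travel of the spring start button, 0 = up, about 0.006 m = fully down (about 4 N); it springs back
- start_top (a point): centre of the top face of the start button, a white round cap of 14 mm radius on the reader housing; press straight down
- carrier: loose white plastic slotted carrier, about 0.35 kg, 115 mm (own x) by 174 mm (own y), flat on the bench; starts 20 to 45 mm short of both rails, up to 0.15 rad askew. Origin at the centre of its underside. Its near and side faces are 35 mm high, its +x face (end wall) 65 mm.
- slots (a point): centre of the carrier's floor top (5 mm above its underside). Four slots run along the carrier's x, centred at y = -63, -21, +21, +63 mm, 13 mm wide, between solid ribs 30 mm high that run from x = -45 to +50.5 mm; open at the top and the -x end, the floor reaching x = -57.5 mm. A cassette stands on this floor, clear of the ribs by 4 mm in all.
- end_wall (a point): middle of the top edge of the end wall's inner face, at x = +50.5 mm in the carrier's frame, 65 mm above its underside. A cassette is home when its edge meets this wall; its origin is then at carrier x = +10.5 mm.
- rack: steel slotted rack, fixed, 100 mm (own x) by 174 mm (own y) by 36 mm high; origin at the centre of its underside. Four slots along own x, 86 mm long, closed at both ends, 12.5 mm wide, centred at own y = -63, -21, +21, +63 mm; slot floors 8 mm above the bench. Cassettes come out straight upward only.
- cassette_a: gel cassette: upright grey plastic plate 80 mm wide (own x), 9 mm thick (own y), 70 mm tall (own z), 60 g; origin at the centre of its underside. Two to four of the four are present (absent: None); each starts upright in a slot of the rack, 42 mm of it standing proud.
- cassette_b: gel cassette: upright grey plastic plate 80 mm wide (own x), 9 mm thick (own y), 70 mm tall (own z), 60 g; origin at the centre of its underside. Two to four of the four are present (absent: None); each starts upright in a slot of the rack, 42 mm of it standing proud.
- cassette_c: gel cassette: upright grey plastic plate 80 mm wide (own x), 9 mm thick (own y), 70 mm tall (own z), 60 g; origin at the centre of its underside. Two to four of the four are present (absent: None); each starts upright in a slot of the rack, 42 mm of it standing proud.
- cassette_d: gel cassette: upright grey plastic plate 80 mm wide (own x), 9 mm thick (own y), 70 mm tall (own z), 60 g; origin at the centre of its underside. Two to four of the four are present (absent: None); each starts upright in a slot of the rack, 42 mm of it standing proud.
- media_bottle: glass jar with orange cap, 60 mm across, 110 mm tall, origin under its centre. Bystander: leave it where it is.
- dish: closed clear dish, 68 mm across, 15 mm tall, origin under its centre. Bystander: leave it where it is.
- marker: marker pen 135 mm long, 12 mm thick, lying along own x, origin under its middle. Bystander: leave it where it is.
- tip_box: white pipette-tip box with green top 120 x 80 x 50 mm, origin under its centre. Bystander: leave it where it is.
- tape: roll of tape lying flat, 70 mm across, 18 mm high, origin under its centre. Bystander: leave it where it is.
- reagent_jar: glass jar with orange cap, 56 mm across, 90 mm tall, origin under its centre. Bystander: leave it where it is.
- beaker: glass beaker 70 mm across, 80 mm tall, origin under its centre. Bystander: leave it where it is.
Not all that is in view belongs to the job. Leave any black or red look-alike of the carrier alone.

How it is judged (in metres and radians):
On the way, in this order (a step that is already met when the one before it is completed fails the run):
1. the carrier sits flush against both rails (x of carrier in the frame of fence between -0.0605 and -0.0545 m and y of carrier in the frame of fence between 0.084 and 0.09 m and angle between the x axis of carrier and the x axis of fence, either way round below 0.03 rad and angle between carrier's own z axis and vertical below 0.04 rad and height (world z) of carrier below 0.004 m), for 0.2 s.
2. every cassette present stands home in the carrier, and the carrier is flush against both rails (all of step 1 and x of cassette_a in the frame of carrier between 0.007 and 0.014 m and y of cassette_a in the frame of carrier between -0.08 and 0.08 m and z of each of cassette_a, cassette_b, cassette_c, cassette_d in the frame of carrier below 0.009 m and angle between each of cassette_a, cassette_b, cassette_c, cassette_d's own z axis and vertical below 0.25 rad and x of cassette_b in the frame of carrier between 0.007 and 0.014 m and y of cassette_b in the frame of carrier between -0.08 and 0.08 m and x of cassette_c in the frame of carrier between 0.007 and 0.014 m and y of cassette_c in the frame of carrier between -0.08 and 0.08 m and x of cassette_d in the frame of carrier between 0.007 and 0.014 m and y of cassette_d in the frame of carrier between -0.08 and 0.08 m), for 0.2 s.
3. the start button is pressed fully down, with everything still in place (all of step 2 and value of joint start above 0.0045 m), for 0.05 s.
At the end, for the whole second after the job is handed in: The carrier is within 3 mm of flush with both rails and within 0.03 rad of square; every cassette present stands in a carrier slot, down on its floor (within 4 mm), its edge within 3.5 mm of the end wall, leaning less than 0.25 rad; the button is up again; all at rest (all of step 2 and value of joint start below 0.002 m and linear speed of each of carrier, cassette_a, cassette_b, cassette_c, cassette_d below 0.02 m/s); the robot touches nothing.
It fails at once if a bystander is moved by more than 30 mm (distance of any of media_bottle, dish, marker, tip_box, tape, reagent_jar, beaker from where it was at the start of the episode above 0.03 m).
Of cassette_a, cassette_b, cassette_c, cassette_d only 2 to 4 are there at a start; the rules pass over those that are not, and their reading is None.
At some moment in a run one of carrier may be knocked a few centimetres aside while the robot is not near it.
It also fails if it takes over 210 s, if anything falls off the work surface, if the arm or the gripper's body presses on something with over 40 N, if the wrist force passes 120 N, or if a joint passes its speed limit or range.

### The arm

A 6-joint arm with a two-finger parallel gripper is mounted at the origin on the work surface. World frame = base frame: x ahead of the robot, y to its left, z up, the work surface at z = 0. Lengths are in m, angles in degrees, forces in N, time in s.
With the tool pointing down it reaches from about 0.3 to 0.75 m from the base axis. Payload 8.5 kg.
Tool frame: the origin (TCP) lies midway between the tips of the shut fingers; the grasp point (between the pads) lies 19 mm behind it; z points along the fingers, y is the direction in which the jaws open and shut (so a half turn about z gives the same grasp; the last joint's range is limited). The gripper opens to 85 mm and grips with 20 to 120 N. Pads are 22 mm wide; open, the fingers measure 114 mm over their backs; the gripper's body (76 mm by 85 mm) begins 54 mm behind the grasp point. The pads swing forward as they close: fully open they stand 13 mm farther back than shut.
Start: joints at [-82.237, 21.807, 74.336, -0, 83.858, -12.336], TCP at [0.189, -0.516, 0.231] pointing down, gripper open.
Joint ranges: [-178.18, 178.18], [-50.72, 133.34], [12.68, 142.11], [-81.47, 261.47], [9.98, 163.14], [-165.26, 165.26]. Speed limits (degrees/s): [136.94, 136.94, 180, 180, 180, 180].

### API

Orientations are given as a 3x3 rotation matrix whose columns are the frame's x, y, z axes.
In Python, from rig import env, viewer, ticket gives the robot as it stands. The module is installed in compiled form; this text tells all that it offers.
- The arm moves only by the shell command python3 -m pendant 'ROWS' [FORCE]. ROWS is JSON, a list of rows, each a list of 3 entries, a list of its own where there are three numbers: the shift along the world's x, y, z in mm, then the turn about the world's z in rad, then the opening, from -1 (shut) to 1 (fully open). A call has 1 to 12 rows; each row shifts and turns the pose as measured when the row begins; what a row does not reach is not made up. A row lasts 1/8 s, in which the tool goes at most 62.5 mm and 10.7 degrees, less where a joint would pass 70% of its speed; a pose out of reach is approached as far as the arm can. A call with a gripper value outside its range is refused whole. The fingers move at their own pace and stop on an object; FORCE is the grip in N (left out, the last holds). Time passes only in rows, so rows that do not move let the fingers close. It gives the time, the measured TCP pose, the force and the opening at its end, in the units of the state.
- env.observe(): the state, without advancing time (a new reading comes with each control period).
- viewer.get_image(name): name is "scene" or "top" or "wrist"; returns (picture, depth): 420x560x3 uint8, red, green, blue; 420x560 float32, m along the optical axis (not along the pixel's ray), 0 where there is no reading.
- viewer.camera_params(name): a dict with "fx", "fy", "cx", "cy" (pixels), "rvec" (rotation vector, rad) and "tvec" (3), from world to camera coordinates, as OpenCV has them; the wrist camera has in their place "T_tool_cam" (4x4, takes a point from camera to tool coordinates, whose origin is the TCP and whose axes are the flange's). Camera axes: x right, y down, z forward; pixel columns grow to the right and rows downward; lengths in m; the calibration is good to about 2 mm. A picture is of the moment at which its call begins: read the wrist's pose just before it. camera_params takes no time and is no camera call.
- ticket.close_job(): hands the job in, once; it reports no verdict.
The state is a dict: "time_s": time; "q": joint angles; "qvel": joint speeds; "joint_efforts": joint torques, N m; "position": TCP position; "tool_rot": TCP orientation; "ft_force": force on the tool from outside, world axes, zero at the start; "wrist_torque": the same for the moment, N m; "grip_width": finger opening in m.
Only numpy, scipy, OpenCV 4.12 (cv2) and the standard library are available. Lean on these libraries where they do the work, as an engineer would, in place of code of your own. Each camera call takes 0.05 s, during which the arm holds its last target. There are 200 camera calls.

## Working session

There is one attempt and no reset: what is moved stays moved. The work goes in short steps, Python scripts to look and compute and a shell command to move; the robot and the scene stay as the last step left them, time stands still between calls to the robot, and variables do not carry over. Pictures are saved under pics/ and viewed, about 12 in all and at most 16, crops included, and the job is handed in when it is done.

```bash
mkdir -p pics
cat > h.py <<'E'
import numpy as np, cv2
from rig import env, viewer, ticket
def cam(name):
    p=viewer.camera_params(name); K=np.array([[p['fx'],0,p['cx']],[0,p['fy'],p['cy']],[0,0,1]])
    if name=='wrist':
        s=env.observe(); T=np.eye(4); T[:3,:3]=np.array(s['tool_rot']).reshape(3,3); T[:3,3]=s['position']
        return K, T@np.array(p['T_tool_cam'])
    R=cv2.Rodrigues(np.array(p['rvec'],float))[0]; T=np.eye(4); T[:3,:3]=R; T[:3,3]=np.ravel(p['tvec'])
    return K,np.linalg.inv(T)
def shot(name):
    K,T=cam(name); im,d=viewer.get_image(name); return im,d,K,T
def cloud(d,K,T):
    v,u=np.mgrid[:d.shape[0],:d.shape[1]]
    P=np.stack([(u-K[0,2])/K[0,0]*d,(v-K[1,2])/K[1,1]*d,d],-1)@T[:3,:3].T+T[:3,3]
    P[d<=0]=np.nan; return P
def ray(u,v,K,T,z):
    r=T[:3,:3]@np.array([(u-K[0,2])/K[0,0],(v-K[1,2])/K[1,1],1]); return T[:3,3]+r*(z-T[2,3])/r[2]
def save(n,im): cv2.imwrite('pics/'+n,im[...,::-1])
E
python3 - <<'E'
from h import *
for n in('top','scene'):
    im,d,K,T=shot(n); save(n+'0.png',im); np.savez(n+'0.npz',im=im,d=d,K=K,T=T); print(n,K[0,0],T.round(3).tolist(),d[d>0].min(),d.max())
print(env.observe()['position'],env.observe()['tool_rot'])
E
```

```text
top 498.9249935559083 [[0.01, -0.998, 0.07, 0.362], [-1.0, -0.011, -0.02, 0.033], [0.021, -0.069, -0.997, 1.536], [0.0, 0.0, 0.0, 1.0]] 0.8313233 2.3991938
scene 453.357374572876 [[-0.73, 0.55, -0.405, 0.994], [0.683, 0.595, -0.423, 0.529], [0.008, -0.586, -0.811, 1.081], [0.0, 0.0, 0.0, 1.0]] 0.92064404 3.3604343
[ 0.18898681 -0.51624635  0.23078443] [[ 9.39099108e-01  3.43646391e-01 -1.52237686e-04]
 [ 3.43646302e-01 -9.39098307e-01  1.26030626e-03]
 [ 2.90133545e-04 -1.23586840e-03 -9.99999194e-01]]
```

View pics/top0.png

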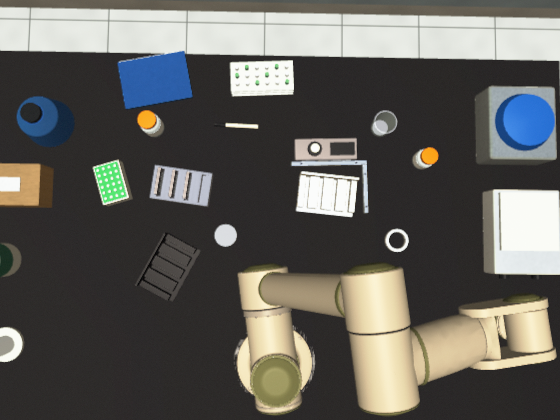

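View pics/scene0.png

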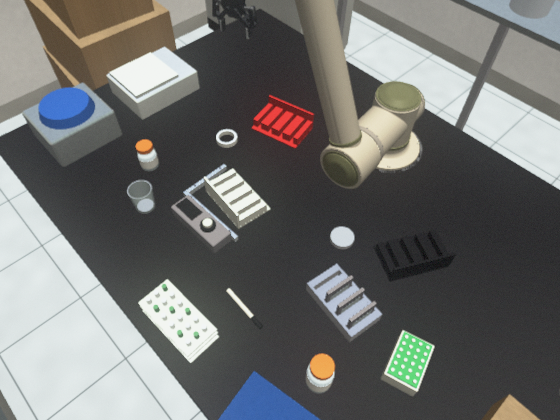

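The top view shows the white carrier at (327,193), the fence corner at (366,162) and the housing at (325,149) with its button at (315,148). The rack is at (181,185), with what look like 3 cassettes. I'll measure these now.

```bash
cat > m.py <<'E'
from h import *
z=np.load('top0.npz'); im,d,K,T=[z[k] for k in('im','d','K','T')]; P=cloud(d,K,T)
print('bench z',np.nanmedian(P[200:260,300:360,2]))
hsv=cv2.cvtColor(im,cv2.COLOR_RGB2HSV)
def reg(n,c0,c1,r0,r1,zlo,zhi):
    Q=P[r0:r1,c0:c1].reshape(-1,3); m=(Q[:,2]>zlo)&(Q[:,2]<zhi); Q=Q[m]
    r=cv2.minAreaRect((Q[:,:2]*1000).astype(np.float32)); print(n,len(Q),np.round(r[0],1),np.round(r[1],1),round(r[2],2),'z',np.nanmedian(Q[:,2]).round(4))
    return Q
reg('carrier',290,361,167,220,.02,.09); reg('carrierwall',290,361,167,220,.055,.08)
reg('housing',285,362,130,164,.032,.05)
reg('rails',285,375,155,218,.012,.023)
reg('rack',140,220,155,215,.028,.042); Q=reg('cass',140,220,155,215,.055,.09)
m=np.nan_to_num(P[...,2])>.055; m[:, :140]=0;m[:,220:]=0;m[:155]=0;m[215:]=0
n,l,s,c=cv2.connectedComponentsWithStats(m.astype(np.uint8))
for i in range(1,n):
    if s[i,4]>8:
        q=P[l==i]; print('comp',s[i],np.median(q,0).round(4), cv2.minAreaRect((q[:,:2]*1000).astype(np.float32)))
E
python3 m.py
python3 - <<'E'
import cv2
im=cv2.imread('pics/top0.png'); a=cv2.resize(im[125:225,285:385],(400,400),interpolation=cv2.INTER_CUBIC); b=cv2.resize(im[135:235,135:235],(400,400),interpolation=cv2.INTER_CUBIC)
import numpy as np; cv2.imwrite('pics/crop.png',np.hstack([a,b]))
E
```

```text
bench z 0.0020725560542718124
carrier 1574 [ 510.4 -154.8] [175.2 104. ] 84.56 z 0.0361
carrierwall 159 [ 557.8 -158.7] [173.2   8.6] 84.42 z 0.0657
housing 1209 [ 640.9 -149.8] [ 69.2 189.5] 1.81 z 0.041
rails 561 [ 524.5 -154.7] [171.9 251.9] 2.13 z 0.0177
rack 1290 [526.  287.4] [176.2 100.7] 82.25 z 0.0365
cass 380 [528.7 307.3] [94.9 80.1] 81.71 z 0.0767
comp [154 167   9  28 129] [0.5337 0.348  0.0765] ((534.7406005859375, 349.0404052734375), (10.422494888305664, 80.13289642333984), 81.97877502441406)
comp [168 170   9  28 128] [0.5282 0.3055 0.0766] ((528.04638671875, 307.12451171875), (11.29857349395752, 78.98823547363281), 82.59668731689453)
comp [183 172   8  28 123] [0.5211 0.265  0.0775] ((522.8180541992188, 265.6430358886719), (10.417734146118164, 79.23346710205078), 82.58890533447266)
```

View pics/crop.png

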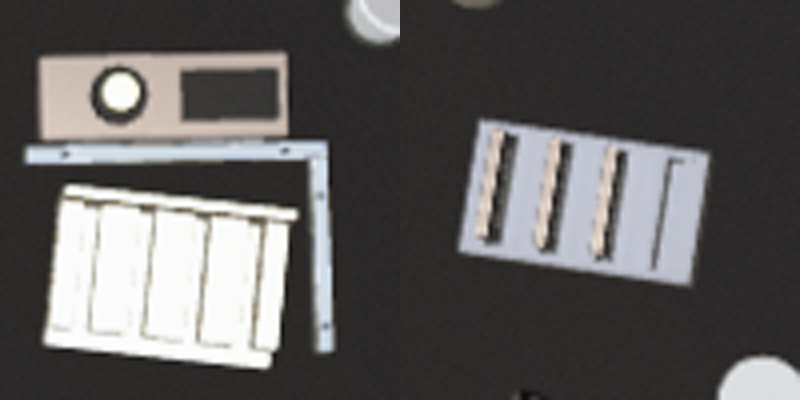

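The close-up shows three cassettes at rack y = +63, +21 and -21. The carrier is askew by about -5.5° and the fence is at about +2°. I'll move above the carrier and look from close by.

```bash
python3 -m pendant '[[[36,46,10],0.14,-0.1],[[36,46,10],0.14,-0.1],[[36,46,10],0.14,-0.1],[[36,46,10],0.14,-0.1],[[36,46,10],0.14,-0.1],[[36,46,10],0.14,-0.1],[[36,46,10],0.14,-0.1],[[36,46,10],0.14,-0.1],[[0,0,0],0,-0.1]]' 30
cat > w.py <<'E'
from h import *
import sys
im,d,K,T=shot('wrist'); save(sys.argv[1]+'.png',im); np.savez(sys.argv[1]+'.npz',im=im,d=d,K=K,T=T)
s=env.observe(); R=np.array(s['tool_rot']); print('tcp',np.round(s['position'],4),'jaw deg',np.degrees(np.arctan2(R[1,1],R[0,1])).round(2),'cam',T[:3,3].round(3),T[:3,2].round(3))
E
python3 w.py w1; python3 -c "
from h import *;print(viewer.camera_params('wrist'))"
```

```text
time_s: 1.23
position: [0.4826, -0.1346, 0.3099]
tool_rot: [[0.065, 0.998, -0.006], [0.998, -0.065, 0.003], [0.003, -0.007, -1.0]]
ft_force: [0.1, -0.4, 0.7]
grip_width: 0.0385
tcp [ 0.4817 -0.136   0.3095] jaw deg -3.89 cam [ 0.488 -0.055  0.453] [-0.026 -0.31  -0.951]
{'fx': 334.3507384134216, 'fy': 334.3507384134216, 'cx': 278.98813826534416, 'cy': 203.18556730117703, 'T_tool_cam': array([[ 6.74662304e-04, -9.49691425e-01, -3.13186432e-01,
         8.00834203e-02],
       [ 9.99999725e-01,  5.43854908e-04,  5.05027548e-04,
        -2.13933959e-04],
       [-3.09292353e-04, -3.13186687e-01,  9.49691531e-01,
        -1.43222952e-01],
       [ 0.00000000e+00,  0.00000000e+00,  0.00000000e+00,
         1.00000000e+00]])}
```

View pics/w1.png

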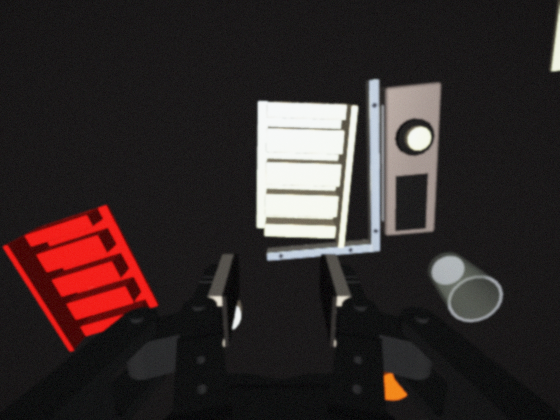

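The wrist view shows the carrier at (305,170) with its end wall on the right, the side rail below it, and the housing and button at (417,138). Next I'll get the carrier and fence poses from this view's depth.

```bash
cat > meas.py <<'E'
from h import *
import sys
def line(p):  # fit line
    vx,vy,x,y=cv2.fitLine(p.astype(np.float32),cv2.DIST_HUBER,0,1e-3,1e-3).ravel(); return np.array([x,y]),np.array([vx,vy])
def fence(f):
    z=np.load(f); im,d,K,T=[z[k] for k in('im','d','K','T')]; P=cloud(d,K,T)
    hsv=cv2.cvtColor(im,cv2.COLOR_RGB2HSV)
    out={}
    b=np.nanmedian(P[(im.max(2)<40)&(abs(P[...,2])<.01)][:,2]); out['bench']=b
    Z=P[...,2]-b
    def rect(n,m):
        m=cv2.morphologyEx(m.astype(np.uint8),cv2.MORPH_OPEN,np.ones((3,3)))
        k,l,s,c=cv2.connectedComponentsWithStats(m)
        i=1+np.argmax(s[1:,4]); q=P[l==i]; r=cv2.minAreaRect((q[:,:2]*1000).astype(np.float32)); print(n,s[i,4],np.round(r[0],1),np.round(r[1],1),round(r[2],2),'z',np.median(q[:,2]).round(4)); return l==i
    xy=P[...,:2]
    near=(P[...,0]>.4)&(P[...,0]<.7)&(P[...,1]<0)&(P[...,1]>-.32)
    rail=near&(Z>.013)&(Z<.0215)&(hsv[...,1]>15)&(im.max(2)>90)
    rect('rails',rail); 
    rect('wall',near&(Z>.058)&(Z<.070)&(im.max(2)>150)&(P[...,0]<.62))
    rect('carr',near&(Z>.029)&(Z<.042)&(im.min(2)>150)&(P[...,0]<.62))
    rect('hous',near&(Z>.034)&(Z<.046)&(P[...,0]>.6))
    try: rect('butt',near&(Z>.046)&(Z<.075)&(P[...,0]>.6))
    except Exception as e: print(e)
    print('bench',b)
    # inner rail faces: split rail pixels
    q=P[rail][:,:2]; 
    return im,d,K,T,P,rail
if __name__=='__main__':
    im,d,K,T,P,rail=fence(sys.argv[1]); save('mask.png',(rail[...,None]*im).astype(np.uint8))
    q=P[rail][:,:2]
    c=q[:,0].max(), q[:,1].min()
    A=q[(q[:,0]>np.percentile(q[:,0],97)-.03)&(q[:,1]>q[:,1].min()+.03)]; B=q[(q[:,0]<q[:,0].max()-.035)&(q[:,1]<q[:,1].min()+.03)]
    for n,S in(('far',A),('side',B)):
        p,v=line(S); print(n,len(S),(p*1000).round(1),np.degrees(np.arctan2(v[1],v[0])).round(2), 'spread',np.percentile((S-p)@[-v[1],v[0]]*1000,[2,98]).round(1))
E
python3 meas.py w1.npz
```

```text
rails 2335 [ 531.2 -164.4] [162.9 232.2] 1.95 z 0.0188
wall 829 [ 560.2 -159.2] [173.3   7.2] 84.48 z 0.0658
carr 1847 [ 513.6 -112.7] [29.3 95.4] 84.49 z 0.0357
hous 6796 [ 644.3 -149. ] [ 65.8 189.3] 1.79 z 0.041
butt 1097 [ 643.2 -113.9] [42.3 42.7] 87.71 z 0.0537
bench 0.000826845612463406
far 1673 [ 604.4 -109.1] -88.71 spread [-18.7   7.1]
side 203 [ 510.2 -278.6] 1.0 spread [-2.5  2.4]
```

Rail rectangle 162.9 × 232.2 mm (162 × 232 expected) gives the corner at (603.7, -266.0) and a yaw of 1.95°. The wall has to go from (560.2, -159.2) to (597.3, -179.2) with a turn of +0.13 rad. I'll grip the end wall and carry the carrier over on the bench.

```bash
python3 -m pendant '[[[20,-6,-50],-0.014,-0.1],[[20,-6,-50],-0.014,-0.1],[[19,-6,-50],0,-0.1],[[19,-5,-50],0,-0.1],[[0,0,0],0,-0.1]]'; python3 -c "
from h import *;s=env.observe();R=np.array(s['tool_rot']);print(s['position'],np.degrees(np.arctan2(R[1,1],R[0,1])))"
```

```text
time_s: 1.9
position: [0.5574, -0.1653, 0.1031]
tool_rot: [[0.109, 0.994, -0.009], [0.994, -0.109, 0.002], [0.001, -0.009, -1.0]]
ft_force: [0.6, 1.1, 1.2]
grip_width: 0.0388
[ 0.55744379 -0.16534813  0.1030545 ] -6.262970775344534
```

```bash
python3 -m pendant '[[[2,4,-26],0.013,-0.1],[[1,2,-25],0,-0.1],[[0,0,-5],0,-0.1],[[0,0,0],0,-1],[[0,0,0],0,-1],[[0,0,0],0,-1],[[0,0,0],0,-1]]' 40; python3 -m pendant '[[[0,0,0],0,-1],[[0,0,0],0,-1]]'
```

```text
time_s: 2.78
position: [0.5605, -0.1643, 0.0564]
tool_rot: [[0.102, 0.995, 0.002], [0.995, -0.102, -0.005], [-0.004, 0.002, -1.0]]
ft_force: [-0.7, 0.2, -3.0]
grip_width: 0.0057
time_s: 3.02
position: [0.5605, -0.1643, 0.0563]
tool_rot: [[0.102, 0.995, 0.002], [0.995, -0.102, -0.005], [-0.004, 0.002, -1.0]]
ft_force: [0.6, 0.0, -2.5]
grip_width: 0.0055
```

Rows fall short by some lag, so the grip is shallow at z = 56. I'll regrip lower.

```bash
python3 -m pendant '[[[0,0,0],0,-0.3],[[0,0,0],0,-0.3],[[0,0,-6],0,-0.3],[[0,0,-5],0,-0.3],[[0,0,0],0,-0.3],[[0,0,0],0,-1],[[0,0,0],0,-1],[[0,0,0],0,-1],[[0,0,0],0,-1]]' 40
```

```text
time_s: 4.15
position: [0.561, -0.1644, 0.045]
tool_rot: [[0.102, 0.995, 0.003], [0.995, -0.102, -0.005], [-0.005, 0.003, -1.0]]
ft_force: [-0.1, -0.4, 0.1]
grip_width: 0.0063
```

```bash
python3 -m pendant '[[[0,0,0],0.035,-1],[[6,-3,0],0.035,-1],[[8,-4,0],0.035,-1],[[8,-4,0],0.03,-1],[[8,-4,0],0,-1],[[0,0,0],0,-1]]';  python3 -c "
from h import *;s=env.observe();R=np.array(s['tool_rot']);print(s['position'],np.degrees(np.arctan2(R[1,1],R[0,1])))"
```

```text
time_s: 4.9
position: [0.593, -0.1804, 0.045]
tool_rot: [[-0.042, 0.999, 0.003], [0.999, 0.042, -0.004], [-0.004, 0.003, -1.0]]
ft_force: [1.7, -0.8, -0.3]
grip_width: 0.0063
[ 0.59297416 -0.18041853  0.0450263 ] 2.425625599124406
```

```bash
python3 -m pendant '[[[0,-3,0],-0.008,-1],[[0,-3,0],0,-1],[[0,-2,0],0,-1],[[0,0,0],0,-1]]'; python3 -m pendant '[[[3,0,0],0,-1],[[3,0,0],0,-1],[[2,0,0],0,-1],[[0,0,0],0,-1]]'
```

```text
time_s: 5.4
position: [0.593, -0.1839, 0.0454]
tool_rot: [[-0.034, 0.999, 0.003], [0.999, 0.034, 0.004], [0.004, 0.003, -1.0]]
ft_force: [-0.5, 0.0, -1.5]
grip_width: 0.0062
time_s: 5.9
position: [0.5972, -0.1839, 0.0451]
tool_rot: [[-0.033, 0.999, -0.008], [0.999, 0.033, 0.006], [0.006, -0.008, -1.0]]
ft_force: [-2.4, 2.6, 2.7]
grip_width: 0.0058
```

```bash
python3 -m pendant '[[[5,0,0],0,-1],[[5,0,0],0,-1]]'; python3 -m pendant '[[[0,-5,0],0,-1],[[0,-5,0],0,-1]]'; python3 -m pendant '[[[0,0,0],0,-0.2],[[0,0,0],0,-0.2],[[0,0,0],0,-0.2],[[0,0,40],0,-0.2],[[0,0,50],0,-0.2],[[-20,15,50],0,-0.2],[[-40,15,50],0,-0.2],[[-30,15,40],0,-0.2],[[0,0,0],0,-0.2]]'; python3 w.py w2; python3 meas.py w2.npz
```

```text
time_s: 6.15
position: [0.5991, -0.1837, 0.0452]
tool_rot: [[-0.034, 0.999, -0.031], [0.999, 0.034, 0.008], [0.009, -0.031, -0.999]]
ft_force: [-27.4, 0.0, 16.8]
grip_width: 0.0057
time_s: 6.4
position: [0.5984, -0.1845, 0.0461]
tool_rot: [[-0.035, 0.999, -0.034], [0.999, 0.036, 0.025], [0.026, -0.033, -0.999]]
ft_force: [-0.1, 26.2, 11.2]
grip_width: 0.0062
time_s: 7.52
position: [0.509, -0.1425, 0.2795]
tool_rot: [[-0.032, 0.999, -0.03], [0.999, 0.032, 0.021], [0.021, -0.029, -0.999]]
ft_force: [0.1, 0.1, 0.7]
grip_width: 0.0346
tcp [ 0.5092 -0.1428  0.2775] jaw deg 1.84 cam [ 0.51  -0.065  0.424] [-0.018 -0.293 -0.956]
rails 433 [603.2 -69.6] [12.6 46.9] 2.36 z 0.0187
wall 908 [ 596.1 -177.8] [  7.3 172.1] 1.89 z 0.0657
carr 2048 [ 543.6 -138. ] [95.8 28.8] 1.91 z 0.0358
hous 7812 [ 644.4 -149.2] [ 65.7 188.5] 1.84 z 0.0409
butt 1270 [ 642.9 -114.2] [43.1 42.9] 50.59 z 0.0537
bench 0.0007899925257016382
far 610 [599.8 -97. ] 85.53 spread [-25.   10.7]
side 13 [ 469.5 -281.5] 1.57 spread [-0.9  0.5]
```

Run:
```python
import cv2
im=cv2.imread('pics/w2.png') if 0 else cv2.imread('pics/w2.png'); cv2.imwrite('pics/w2c.png',cv2.resize(im[80:310,220:460],None,fx=2.5,fy=2.5,interpolation=cv2.INTER_CUBIC))
```

```text
(no output)
```

View pics/w2c.png

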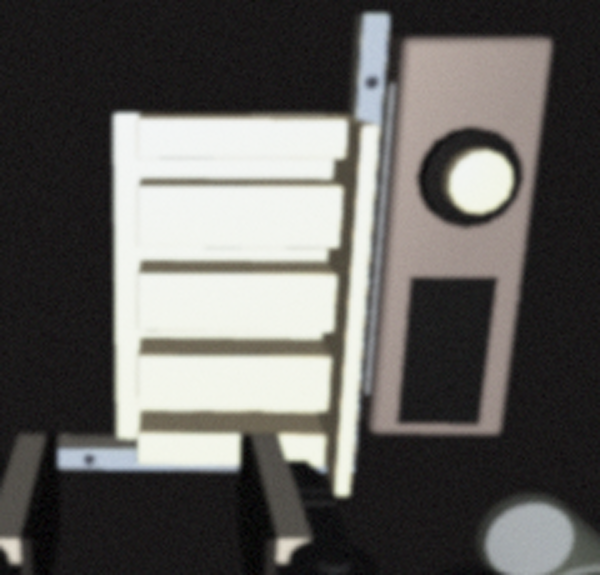

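The picture shows the carrier flush with both rails: wall against the far rail at (370,250), side against the lower rail at (190,455). Its measured origin is about (542.2, -179.9) and its yaw 1.9°, against a target of (543.3, -181) and 1.95°. Next is the rack.

```bash
python3 -m pendant '[[[0,45,0],0.156,-0.3],[[0,50,0],0.156,-0.3],[[0,50,0],0.156,-0.3],[[0,50,0],0.156,-0.3],[[0,50,0],0.156,-0.3],[[0,50,0],0.156,-0.3],[[0,50,0],0.156,-0.3],[[0,50,0],0.156,-0.3],[[0,50,-10],0.155,-0.3],[[0,0,-10],0,-0.3],[[0,0,0],0,-0.3]]'; python3 w.py w3
cat > cass.py <<'E'
from h import *
import sys
z=np.load(sys.argv[1]); im,d,K,T=[z[k] for k in('im','d','K','T')]; P=cloud(d,K,T); zlo,zhi=float(sys.argv[2]),float(sys.argv[3])
x0,x1,y0,y1=map(float,sys.argv[4:8])
m=(P[...,2]>zlo)&(P[...,2]<zhi)&(P[...,0]>x0)&(P[...,0]<x1)&(P[...,1]>y0)&(P[...,1]<y1)
n,l,s,c=cv2.connectedComponentsWithStats(m.astype(np.uint8))
for i in range(1,n):
    if s[i,4]>80:
        q=P[l==i]; r=cv2.minAreaRect((q[:,:2]*1000).astype(np.float32)); print(s[i,4],np.round(r[0],1),np.round(r[1],1),round(r[2],2),'z',np.median(q[:,2]).round(4),np.percentile(q[:,2],95).round(4))
E
python3 cass.py w3.npz .070 .09 .45 .6 .2 .4; python3 cass.py w3.npz .03 .045 .45 .6 .15 .4
```

```text
time_s: 8.95
position: [0.5136, 0.3127, 0.235]
tool_rot: [[-0.994, 0.096, -0.048], [0.098, 0.994, -0.046], [0.044, -0.05, -0.998]]
ft_force: [0.0, -0.3, -0.2]
grip_width: 0.0299
tcp [0.5137 0.3125 0.2356] jaw deg 84.46 cam [0.44  0.327 0.381] [ 0.265 -0.074 -0.961]
824 [526.2 266.1] [ 8.6 80.2] 82.32 z 0.0786 0.0798
778 [531.2 306.9] [ 9.1 80.3] 82.35 z 0.0786 0.0798
848 [537.8 349.4] [ 9.3 80. ] 82.47 z 0.0785 0.0797
10763 [529.1 286.7] [174.7 100.8] 82.33 z 0.0367 0.0381
```

View pics/w3.png

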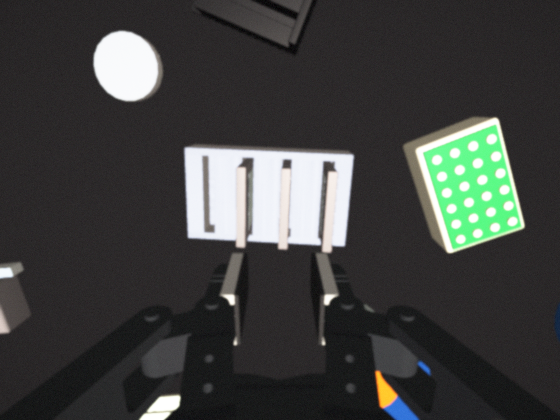

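Three cassettes at rack y = +63, +21 and -21 (image (328,210), (284,205), (241,205)), and the sizes match. I'll grasp cassette A at (537.8, 349.4).

```bash
cat > st.py <<'E'
from h import *
s=env.observe();R=np.array(s['tool_rot']);p=np.array(s['position']);print('tcp',(p*1000).round(1),'grasp',((p-.019*R[:,2])*1000).round(1),'jaw',np.degrees(np.arctan2(R[1,1],R[0,1])).round(2),'tilt',R[:2,2].round(3),'jawz',R[2,1].round(3),'F',np.round(s['ft_force'],1),'w',round(s['grip_width'],4),'q',np.round(s['q'],0),'t',s['time_s'])
E
python3 -m pendant '[[[8,12,-30],-0.037,-0.3],[[8,12,-30],0,-0.3],[[7,12,-30],0,-0.3],[[0,0,-20],0,-0.3],[[0,0,-20],0,-0.3],[[0,0,0],0,-0.3],[[0,0,0],0,-0.3]]'; python3 st.py
```

```text
time_s: 9.88
position: [0.5429, 0.3417, 0.1046]
tool_rot: [[-0.988, 0.151, -0.044], [0.153, 0.987, -0.042], [0.038, -0.048, -0.998]]
ft_force: [-0.0, -0.2, 0.4]
grip_width: 0.03
tcp [542.9 341.7 104.6] grasp [543.7 342.5 123.6] jaw 81.3 tilt [-0.044 -0.042] jawz -0.048 F [-0.  -0.2  0.4] w 0.03 q [ 22.  38.  66.  -1.  78. -59.] t 9.875
```

```bash
python3 -m pendant '[[[-6,7,-8],0.018,-0.3],[[0,0,-6],0,-0.3],[[0,0,0],0,-0.3]]'; python3 st.py
```

```text
time_s: 10.25
position: [0.537, 0.3492, 0.0915]
tool_rot: [[-0.99, 0.133, -0.041], [0.134, 0.99, -0.041], [0.035, -0.046, -0.998]]
ft_force: [-0.3, -0.6, 0.2]
grip_width: 0.0295
tcp [537.  349.2  91.5] grasp [537.8 350.  110.5] jaw 82.36 tilt [-0.041 -0.041] jawz -0.046 F [-0.3 -0.6  0.2] w 0.0295 q [ 23.  39.  68.  -1.  76. -59.] t 10.25
```

```bash
python3 -m pendant '[[[0,-1,-15],0,-0.3],[[0,0,-15],0,-0.3],[[0,0,-12],0,-0.3],[[0,0,-4],0,-0.3],[[0,0,0],0,-0.3]]'; python3 st.py; python3 -m pendant '[[[0,0,0],0,-1],[[0,0,0],0,-1],[[0,0,0],0,-1],[[0,0,0],0,-1]]' 30; python3 st.py
```

```text
time_s: 10.88
position: [0.5367, 0.3479, 0.0415]
tool_rot: [[-0.99, 0.133, -0.042], [0.135, 0.99, -0.042], [0.036, -0.047, -0.998]]
ft_force: [0.6, -0.2, 0.4]
grip_width: 0.0298
tcp [536.7 347.9  41.5] grasp [537.5 348.7  60.5] jaw 82.36 tilt [-0.042 -0.042] jawz -0.047 F [ 0.6 -0.2  0.4] w 0.0298 q [ 23.  42.  71.  -1.  71. -59.] t 10.875
time_s: 11.38
position: [0.5372, 0.3495, 0.0425]
tool_rot: [[-0.99, 0.133, -0.04], [0.134, 0.99, -0.038], [0.034, -0.043, -0.998]]
ft_force: [-0.9, 0.2, -1.1]
grip_width: 0.0083
tcp [537.2 349.5  42.5] grasp [538.  350.2  61.5] jaw 82.36 tilt [-0.04  -0.038] jawz -0.043 F [-0.9  0.2 -1.1] w 0.0083 q [ 23.  42.  70.  -1.  70. -59.] t 11.375
```

```bash
python3 -m pendant '[[[0,0,8],0,-1],[[0,0,20],0,-1],[[0,0,30],0,-1],[[0,0,30],0,-1],[[0,0,30],0,-1],[[0,0,0],0,-1]]'; python3 st.py; python3 -m pendant '[[[0,-30,0],0.017,-1],[[0,-45,0],0.017,-1],[[0,-45,0],0.017,-1],[[0,-45,0],0.017,-1],[[0,-45,0],0.017,-1],[[0,-45,0],0.017,-1],[[0,-45,0],0.017,-1],[[0,-45,0],0.017,-1],[[0,-45,0],0.017,-1],[[0,-40,0],0.014,-1],[[0,-30,0],0,-1],[[0,0,0],0,-1]]'; python3 st.py
```

```text
time_s: 12.12
position: [0.5371, 0.3486, 0.1673]
tool_rot: [[-0.99, 0.133, -0.038], [0.135, 0.99, -0.039], [0.032, -0.043, -0.999]]
ft_force: [-0.7, -0.5, -1.0]
grip_width: 0.0088
tcp [537.1 348.6 167.3] grasp [537.8 349.3 186.2] jaw 82.32 tilt [-0.038 -0.039] jawz -0.043 F [-0.7 -0.5 -1. ] w 0.0088 q [ 23.  35.  62.  -1.  86. -59.] t 12.125
time_s: 13.62
position: [0.5286, -0.1272, 0.1559]
tool_rot: [[-0.998, -0.04, -0.049], [-0.037, 0.998, -0.047], [0.051, -0.045, -0.998]]
ft_force: [0.4, 0.3, -0.5]
grip_width: 0.0087
tcp [ 528.6 -127.2  155.9] grasp [ 529.5 -126.3  174.9] jaw 92.27 tilt [-0.049 -0.047] jawz -0.045 F [ 0.4  0.3 -0.5] w 0.0087 q [ -24.   26.   81.   -4.   75. -115.] t 13.625
```

```bash
python3 w.py w4; echo wall;python3 cass.py w4.npz .061 .07 .5 .65 -.3 -.05; echo ribs; python3 cass.py w4.npz .031 .04 .45 .65 -.3 -.05; echo held; python3 cass.py w4.npz .10 .21 .44 .6 -.17 -.09;python3 cass.py w4.npz .184 .22 .44 .6 -.17 -.09
```

```text
tcp [ 0.5285 -0.1261  0.1559] jaw deg 92.33 cam [ 0.455 -0.124  0.303] [ 0.265 -0.033 -0.964]
wall
1228 [ 597.6 -215.5] [ 8.3 99.7] 1.92 z 0.0655 0.0667
ribs
10125 [ 547.  -216.6] [ 96.6 102.2] 1.81 z 0.0357 0.037
1411 [ 535.1 -138.7] [77.7 28.5] 1.15 z 0.0357 0.0368
2141 [ 543.4 -102.1] [96.5 17.5] 1.8 z 0.0357 0.0368
315 [611.9 -71.8] [32.2  7.8] 88.69 z 0.0371 0.0399
held
11319 [ 522.4 -128. ] [56.4 56.5] 50.35 z 0.1933 0.2086
16553 [ 530.  -127.4] [67.3 73.8] 39.89 z 0.2077 0.218
```

View pics/w4.png

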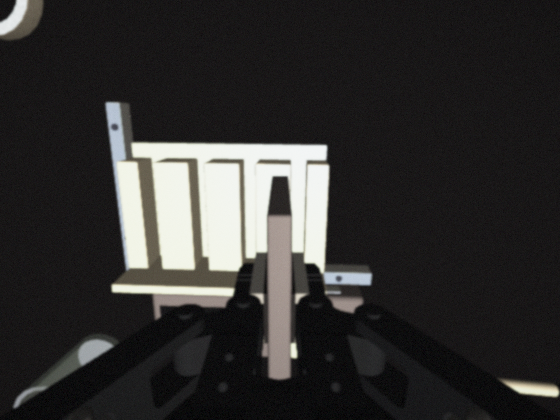

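The held cassette (column 280) hangs over the +63 slot, and the carrier is still flush: the ribs put its origin at (543.2, -180.5). Now the held plate's pose.

Run:
```python
from h import *
z=np.load('w4.npz'); im,d,K,T=[z[k] for k in('im','d','K','T')]; P=cloud(d,K,T)
for r in list(range(180,216,5))+list(range(220,380,14)):
    row=P[r]; ok=(row[:,2]>.10)&(abs(np.arange(560)-279)<22)&(im[r].max(1)>20)
    c=np.where(ok)[0]
    # near-depth run around col 279
    d0=d[r,279]; run=[k for k in c if abs(d[r,k]-d0)<.006]
    if run: print(r,run[0],run[-1],'L',row[run[0]].round(4),'R',row[run[-1]].round(4),'mid',row[279].round(4))
```

```text
180 271 287 L [ 0.4894 -0.1341  0.1354] R [ 0.489  -0.1259  0.1354] mid [ 0.4893 -0.13    0.1345]
185 270 288 L [ 0.49   -0.1339  0.1445] R [ 0.4892 -0.1252  0.1462] mid [ 0.4892 -0.1294  0.1472]
190 270 288 L [ 0.4894 -0.133   0.1575] R [ 0.4893 -0.125   0.1561] mid [ 0.489  -0.1289  0.1586]
195 269 289 L [ 0.4896 -0.1328  0.166 ] R [ 0.4896 -0.1244  0.1644] mid [ 0.4892 -0.1285  0.1667]
200 268 289 L [ 0.4903 -0.1327  0.1718] R [ 0.4896 -0.1242  0.1729] mid [ 0.4893 -0.1282  0.1747]
205 268 290 L [ 0.4899 -0.1321  0.1806] R [ 0.4899 -0.1237  0.179 ] mid [ 0.4896 -0.1279  0.181 ]
210 267 290 L [ 0.49   -0.1319  0.187 ] R [ 0.4898 -0.1236  0.186 ] mid [ 0.4895 -0.1276  0.1878]
215 266 291 L [ 0.4906 -0.1319  0.1913] R [ 0.49   -0.1232  0.1914] mid [ 0.4896 -0.1273  0.1935]
220 266 291 L [ 0.4917 -0.1317  0.1934] R [ 0.4916 -0.1231  0.1924] mid [ 0.4914 -0.1272  0.1935]
234 266 291 L [ 0.4967 -0.1315  0.1937] R [ 0.4972 -0.1228  0.1911] mid [ 0.4966 -0.127   0.1933]
248 266 291 L [ 0.5026 -0.1315  0.1923] R [ 0.5019 -0.1226  0.1925] mid [ 0.5015 -0.1268  0.1941]
262 267 291 L [ 0.5079
[... 159 characters left out ...]
.1264  0.1927]
290 258 299 L [ 0.5194 -0.1339  0.1924] R [ 0.5186 -0.1188  0.1921] mid [ 0.5187 -0.1262  0.1928]
304 261 296 L [ 0.524  -0.1325  0.1943] R [ 0.523  -0.1197  0.1945] mid [ 0.5246 -0.1259  0.1927]
318 263 294 L [ 0.5299 -0.1316  0.1943] R [ 0.5299 -0.12    0.193 ] mid [ 0.5306 -0.1257  0.1926]
332 263 294 L [ 0.5357 -0.1314  0.1947] R [ 0.5355 -0.1198  0.1938] mid [ 0.5367 -0.1254  0.1927]
346 268 290 L [ 0.5436 -0.1295  0.1923] R [ 0.5437 -0.1209  0.1913] mid [ 0.5425 -0.1252  0.1933]
360 268 289 L [ 0.5502 -0.1293  0.1922] R [ 0.5501 -0.121   0.1915] mid [ 0.5496 -0.1249  0.1925]
374 268 289 L [ 0.5566 -0.129   0.1925] R [ 0.5558 -0.1207  0.1926] mid [ 0.5558 -0.1247  0.193 ]
```

```bash
python3 -m pendant '[[[7,6,-15],-0.004,-1],[[8,5,-20],0,-1],[[0,0,-20],0,-1],[[0,0,-12],0,-1],[[0,0,0],0,-1],[[0,0,0],0,-1]]'; python3 st.py
```

```text
time_s: 14.42
position: [0.5441, -0.1078, 0.0831]
tool_rot: [[-0.998, -0.042, -0.053], [-0.04, 0.998, -0.044], [0.055, -0.042, -0.998]]
ft_force: [0.4, 0.2, 0.2]
grip_width: 0.0086
tcp [ 544.1 -107.8   83.1] grasp [ 545.1 -106.9  102. ] jaw 92.43 tilt [-0.053 -0.044] jawz -0.042 F [0.4 0.2 0.2] w 0.0086 q [ -22.   32.   84.   -4.   66. -113.] t 14.425
```

```bash
python3 -m pendant '[[[-1,-7,0],-0.009,-1],[[0,0,0],0,-1]]'; python3 st.py
```

```text
time_s: 14.68
position: [0.5435, -0.1155, 0.0841]
tool_rot: [[-0.998, -0.033, -0.052], [-0.03, 0.999, -0.045], [0.053, -0.043, -0.998]]
ft_force: [-0.8, 0.6, -1.3]
grip_width: 0.0085
tcp [ 543.5 -115.5   84.1] grasp [ 544.4 -114.6  103.1] jaw 91.87 tilt [-0.052 -0.045] jawz -0.043 F [-0.8  0.6 -1.3] w 0.0085 q [ -23.   32.   84.   -4.   66. -113.] t 14.675
```

```bash
python3 -m pendant '[[[0,0,-10],0,-1],[[0,0,-10],0,-1],[[0,0,0],0,-1]]'; python3 st.py;  python3 -m pendant '[[[0,0,-8],0,-1],[[0,0,-8],0,-1],[[0,0,-3],0,-1],[[0,0,0],0,-1]]'; python3 st.py
```

```text
time_s: 15.05
position: [0.5433, -0.1157, 0.0628]
tool_rot: [[-0.998, -0.032, -0.051], [-0.03, 0.999, -0.045], [0.053, -0.043, -0.998]]
ft_force: [0.4, -0.1, -1.1]
grip_width: 0.0087
tcp [ 543.3 -115.7   62.8] grasp [ 544.2 -114.8   81.7] jaw 91.83 tilt [-0.051 -0.045] jawz -0.043 F [ 0.4 -0.1 -1.1] w 0.0087 q [ -23.   33.   85.   -4.   63. -113.] t 15.05
time_s: 15.55
position: [0.5433, -0.1156, 0.0422]
tool_rot: [[-0.998, -0.032, -0.052], [-0.03, 0.999, -0.045], [0.053, -0.043, -0.998]]
ft_force: [-0.9, 0.1, -1.3]
grip_width: 0.0088
tcp [ 543.3 -115.6   42.2] grasp [ 544.3 -114.7   61.2] jaw 91.84 tilt [-0.052 -0.045] jawz -0.043 F [-0.9  0.1 -1.3] w 0.0088 q [ -23.   35.   86.   -4.   60. -112.] t 15.55
```

```bash
python3 -m pendant '[[[0,0,-3],0,-1],[[0,0,-1],0,-1]]'; python3 st.py;  python3 -m pendant '[[[3,0,0],0,-1],[[3,0,0],0,-1],[[2,0,0],0,-1],[[2,0,0],0,-1]]'; python3 st.py
```

```text
time_s: 15.8
position: [0.5435, -0.1156, 0.039]
tool_rot: [[-0.998, -0.032, -0.051], [-0.03, 0.999, -0.045], [0.052, -0.043, -0.998]]
ft_force: [-4.3, 1.2, 12.2]
grip_width: 0.0085
tcp [ 543.5 -115.6   39. ] grasp [ 544.4 -114.8   58. ] jaw 91.85 tilt [-0.051 -0.045] jawz -0.043 F [-4.3  1.2 12.2] w 0.0085 q [ -23.   35.   87.   -4.   60. -112.] t 15.8
time_s: 16.3
position: [0.5514, -0.1156, 0.0396]
tool_rot: [[-0.998, -0.033, -0.057], [-0.03, 0.999, -0.045], [0.058, -0.043, -0.997]]
ft_force: [-15.3, -1.1, 12.2]
grip_width: 0.0089
tcp [ 551.4 -115.6   39.6] grasp [ 552.5 -114.8   58.6] jaw 91.88 tilt [-0.057 -0.045] jawz -0.043 F [-15.3  -1.1  12.2] w 0.0089 q [ -22.   36.   85.   -4.   61. -112.] t 16.3
```

```bash
python3 -m pendant '[[[0,0,0],0,-0.3],[[0,0,0],0,-0.3],[[0,0,0],0,-0.3],[[0,0,15],0,-0.3],[[0,0,35],0,-0.3],[[0,0,45],0,-0.3],[[0,0,10],0,-0.3]]'; python3 st.py; python3 -m pendant '[[[-2,30,0],-0.017,-0.3],[[-3,45,0],-0.017,-0.3],[[-3,45,0],-0.017,-0.3],[[-3,45,0],-0.017,-0.3],[[-3,45,0],-0.017,-0.3],[[-2,45,0],-0.017,-0.3],[[-2,45,0],-0.017,-0.3],[[-2,45,0],-0.017,-0.3],[[0,40,0],-0.017,-0.3],[[0,25,0],-0.014,-0.3],[[0,0,0],0,-0.3],[[0,0,0],0,-0.3]]'; python3 st.py
```

```text
time_s: 17.18
position: [0.552, -0.1155, 0.1499]
tool_rot: [[-0.998, -0.033, -0.055], [-0.03, 0.999, -0.045], [0.056, -0.044, -0.997]]
ft_force: [0.3, -0.3, 0.1]
grip_width: 0.0299
tcp [ 552.  -115.5  149.9] grasp [ 553.  -114.7  168.8] jaw 91.88 tilt [-0.055 -0.045] jawz -0.044 F [ 0.3 -0.3  0.1] w 0.0299 q [ -22.   28.   78.   -4.   76. -113.] t 17.175
time_s: 18.68
position: [0.528, 0.3063, 0.1513]
tool_rot: [[-0.988, 0.14, -0.063], [0.143, 0.989, -0.037], [0.058, -0.045, -0.997]]
ft_force: [-0.3, -0.9, -0.4]
grip_width: 0.0299
tcp [528.  306.3 151.3] grasp [529.2 307.  170.2] jaw 81.93 tilt [-0.063 -0.037] jawz -0.045 F [-0.3 -0.9 -0.4] w 0.0299 q [ 19.  33.  68.  -1.  83. -62.] t 18.675
```

```bash
python3 -m pendant '[[[2,0,-20],0.007,-0.3],[[0,0,-25],0,-0.3],[[0,0,-10],0,-0.3],[[0,0,0],0,-0.3]]'; python3 st.py
```

```text
time_s: 19.18
position: [0.531, 0.3024, 0.0962]
tool_rot: [[-0.989, 0.137, -0.062], [0.139, 0.99, -0.037], [0.056, -0.046, -0.997]]
ft_force: [0.3, 0.3, 1.0]
grip_width: 0.0297
tcp [531.  302.4  96.2] grasp [532.2 303.1 115.1] jaw 82.13 tilt [-0.062 -0.037] jawz -0.046 F [0.3 0.3 1. ] w 0.0297 q [ 19.  36.  72.  -1.  76. -63.] t 19.175
```

```bash
python3 -m pendant '[[[-1,4,-10],0.004,-0.3],[[0,0,-15],0,-0.3],[[0,0,0],0,-0.3]]'; python3 st.py
```

```text
time_s: 19.55
position: [0.5305, 0.3065, 0.0709]
tool_rot: [[-0.989, 0.133, -0.06], [0.135, 0.99, -0.037], [0.055, -0.045, -0.998]]
ft_force: [-0.2, 0.5, -0.1]
grip_width: 0.0299
tcp [530.5 306.5  70.9] grasp [531.6 307.2  89.8] jaw 82.35 tilt [-0.06  -0.037] jawz -0.045 F [-0.2  0.5 -0.1] w 0.0299 q [ 19.  38.  73.  -1.  72. -63.] t 19.55
```

Now down, grip, lift and carry to slot +21, aiming for a TCP of about (544, -157).

```bash
python3 -m pendant '[[[0,0,-14],0,-0.3],[[0,0,-12],0,-0.3],[[0,0,-3],0,-0.3],[[0,0,0],0,-1],[[0,0,0],0,-1],[[0,0,0],0,-1],[[0,0,0],0,-1]]' 30; python3 st.py; python3 -m pendant '[[[0,0,8],0,-1],[[0,0,20],0,-1],[[0,0,35],0,-1],[[0,0,35],0,-1],[[0,0,10],0,-1],[[0,0,0],0,-1]]'; python3 st.py; python3 -m pendant '[[[2,-30,0],0.017,-1],[[3,-45,0],0.017,-1],[[3,-45,0],0.017,-1],[[3,-45,0],0.017,-1],[[3,-45,0],0.017,-1],[[3,-45,0],0.017,-1],[[2,-45,0],0.017,-1],[[2,-45,0],0.017,-1],[[2,-45,0],0.017,-1],[[0,-40,0],0.014,-1],[[0,-20,0],0,-1],[[0,0,0],0,-1]]'; python3 st.py
```

```text
time_s: 20.42
position: [0.5308, 0.3078, 0.0403]
tool_rot: [[-0.989, 0.133, -0.058], [0.135, 0.99, -0.034], [0.053, -0.042, -0.998]]
ft_force: [-0.3, 0.3, -1.1]
grip_width: 0.009
tcp [530.8 307.8  40.3] grasp [531.9 308.5  59.2] jaw 82.36 tilt [-0.058 -0.034] jawz -0.042 F [-0.3  0.3 -1.1] w 0.009 q [ 19.  40.  75.  -1.  69. -63.] t 20.425
time_s: 21.18
position: [0.5304, 0.3069, 0.1531]
tool_rot: [[-0.989, 0.133, -0.058], [0.136, 0.99, -0.035], [0.053, -0.043, -0.998]]
ft_force: [0.3, -0.2, -1.1]
grip_width: 0.0084
tcp [530.4 306.9 153.1] grasp [531.5 307.6 172. ] jaw 82.33 tilt [-0.058 -0.035] jawz -0.043 F [ 0.3 -0.2 -1.1] w 0.0084 q [ 19.  33.  68.  -1.  83. -63.] t 21.175
time_s: 22.68
position: [0.5453, -0.1567, 0.1353]
tool_rot: [[-0.996, -0.041, -0.08], [-0.037, 0.998, -0.043], [0.081, -0.04, -0.996]]
ft_force: [0.3, -0.1, -1.0]
grip_width: 0.009
tcp [ 545.3 -156.7  135.3] grasp [ 546.8 -155.8  154.2] jaw 92.34 tilt [-0.08  -0.043] jawz -0.04 F [ 0.3 -0.1 -1. ] w 0.009 q [ -26.   30.   77.   -4.   76. -117.] t 22.675
```

```bash
cat > held.py <<'E'
from h import *
import sys
# usage: held.py file slot_y ; reports carrier ribs/first outer features and held plate line
z=np.load(sys.argv[1]); im,d,K,T=[z[k] for k in('im','d','K','T')]; P=cloud(d,K,T); s=env.observe(); t=np.array(s['position'])
m=(P[...,2]>t[2]-.03)&(P[...,2]<t[2]+.045)&(abs(P[...,1]-t[1])<.009)&(P[...,0]<t[0]-.012)&(P[...,0]>t[0]-.06)
Q=P[m]; top=Q[Q[:,2]>t[2]+.033]; e=Q[Q[:,2]<t[2]+.028]
print('top z',np.median(top[:,2]).round(4),'edge x',np.percentile(Q[:,0],3).round(4))
def mid(A): return (np.percentile(A[:,1],3)+np.percentile(A[:,1],97))/2
for zz in np.arange(-.03,.03,.01):
    A=e[abs(e[:,2]-t[2]-zz)<.005]
    if len(A)>20: print('z',round(t[2]+zz,3),'y mid-tcp',((mid(A)-t[1])*1000).round(1),'x',np.median(A[:,0]).round(4))
for xx in np.arange(-.045,-.01,.01):
    A=top[abs(top[:,0]-t[0]-xx)<.005]
    if len(A)>20: print('top x',round(t[0]+xx,3),'y mid-tcp',((mid(A)-t[1])*1000).round(1))
E
python3 w.py w5; echo ribs; python3 cass.py w5.npz .031 .04 .45 .605 -.3 -.05; echo wall;python3 cass.py w5.npz .061 .07 .5 .65 -.3 -.05; echo cass; python3 cass.py w5.npz .072 .085 .45 .65 -.3 -.05; python3 held.py w5.npz
```

```text
tcp [ 0.5453 -0.1558  0.1353] jaw deg 92.4 cam [ 0.476 -0.154  0.284] [ 0.236 -0.03  -0.971]
ribs
11200 [ 547.  -216.7] [ 96.6 101.5] 1.68 z 0.0357 0.0369
4214 [ 544.2 -133.7] [96.3 38.9] 1.18 z 0.0357 0.0369
2237 [ 543.3 -102.2] [96.5 17.7] 1.92 z 0.0356 0.0369
wall
611 [ 557.3 -118.6] [91.  32.2] 15.95 z 0.0655 0.0686
1131 [ 598.2 -228.2] [ 8.2 74.7] 1.86 z 0.0655 0.0667
cass
1656 [ 550.9 -117.7] [79.9  9.3] 1.87 z 0.0756 0.0766
top z 0.1748 edge x 0.5055
z 0.105 y mid-tcp -3.9 x 0.5053
z 0.115 y mid-tcp -3.5 x 0.5055
z 0.125 y mid-tcp -3.1 x 0.5057
z 0.135 y mid-tcp -2.7 x 0.506
z 0.145 y mid-tcp -2.3 x 0.5062
z 0.155 y mid-tcp -2.0 x 0.5065
top x 0.51 y mid-tcp -1.1
top x 0.52 y mid-tcp -0.8
top x 0.53 y mid-tcp -0.3
```

View pics/w5.png

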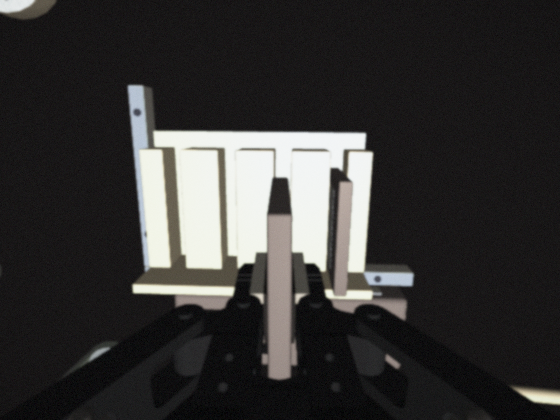

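Cassette 1 is home and upright: its top is at (550.9, -117.7, 75.6), own x about 9.8 mm, and the carrier is still flush. The second one (column 280) hangs over slot +21.

```bash
python3 -m pendant '[[[0,-1,-15],-0.009,-1],[[0,0,-20],0,-1],[[0,0,-16],0,-1],[[0,0,0],0,-1],[[0,0,0],0,-1]]'; python3 st.py
```

```text
time_s: 23.35
position: [0.5448, -0.1508, 0.08]
tool_rot: [[-0.996, -0.037, -0.083], [-0.034, 0.999, -0.041], [0.084, -0.038, -0.996]]
ft_force: [1.2, 0.1, -0.7]
grip_width: 0.0084
tcp [ 544.8 -150.8   80. ] grasp [ 546.4 -150.    98.9] jaw 92.15 tilt [-0.083 -0.041] jawz -0.038 F [ 1.2  0.1 -0.7] w 0.0084 q [ -26.   34.   81.   -4.   68. -116.] t 23.35
```

```bash
python3 -m pendant '[[[0,-6,0],-0.005,-1],[[0,0,0],0,-1]]'; python3 st.py
```

```text
time_s: 23.6
position: [0.5452, -0.157, 0.0809]
tool_rot: [[-0.996, -0.033, -0.081], [-0.029, 0.999, -0.041], [0.082, -0.039, -0.996]]
ft_force: [-0.0, 0.7, -1.1]
grip_width: 0.0086
tcp [ 545.2 -157.    80.9] grasp [ 546.8 -156.2   99.8] jaw 91.87 tilt [-0.081 -0.041] jawz -0.039 F [-0.   0.7 -1.1] w 0.0086 q [ -26.   34.   81.   -4.   69. -116.] t 23.6
```

```bash
python3 -m pendant '[[[0,0,-10],0,-1],[[0,0,-10],0,-1],[[0,0,0],0,-1]]'; python3 st.py;  python3 -m pendant '[[[0,0,-8],0,-1],[[0,0,-8],0,-1],[[0,0,-4],0,-1],[[0,0,0],0,-1]]'; python3 st.py
```

```text
time_s: 23.98
position: [0.5451, -0.1571, 0.0595]
tool_rot: [[-0.996, -0.032, -0.081], [-0.029, 0.999, -0.041], [0.082, -0.039, -0.996]]
ft_force: [-0.5, 0.8, -0.2]
grip_width: 0.0086
tcp [ 545.1 -157.1   59.5] grasp [ 546.6 -156.3   78.4] jaw 91.84 tilt [-0.081 -0.041] jawz -0.039 F [-0.5  0.8 -0.2] w 0.0086 q [ -26.   35.   82.   -5.   66. -116.] t 23.975
time_s: 24.48
position: [0.5451, -0.1571, 0.0379]
tool_rot: [[-0.996, -0.032, -0.081], [-0.029, 0.999, -0.041], [0.082, -0.039, -0.996]]
ft_force: [-0.5, 0.1, -0.5]
grip_width: 0.0089
tcp [ 545.1 -157.1   37.9] grasp [ 546.7 -156.3   56.9] jaw 91.84 tilt [-0.081 -0.041] jawz -0.039 F [-0.5  0.1 -0.5] w 0.0089 q [ -26.   37.   83.   -5.   63. -116.] t 24.475
```

```bash
python3 -m pendant '[[[0,0,-1],0,-1],[[3,0,0],0,-1],[[3,0,0],0,-1],[[2,0,0],0,-1],[[2,0,0],0,-1]]'; python3 st.py
```

```text
time_s: 25.1
position: [0.553, -0.1571, 0.0382]
tool_rot: [[-0.996, -0.033, -0.088], [-0.029, 0.999, -0.041], [0.089, -0.039, -0.995]]
ft_force: [-15.6, -1.7, 11.5]
grip_width: 0.0087
tcp [ 553.  -157.1   38.2] grasp [ 554.6 -156.4   57.1] jaw 91.87 tilt [-0.088 -0.041] jawz -0.039 F [-15.6  -1.7  11.5] w 0.0087 q [ -26.   37.   82.   -5.   64. -115.] t 25.1
```

```bash
python3 -m pendant '[[[0,0,0],0,-0.3],[[0,0,0],0,-0.3],[[0,0,0],0,-0.3],[[0,0,15],0,-0.3],[[0,0,35],0,-0.3],[[0,0,45],0,-0.3],[[0,0,10],0,-0.3]]'; python3 -m pendant '[[[-2,20,0],-0.014,-0.3],[[-2,32,0],-0.014,-0.3],[[-2,32,0],-0.014,-0.3],[[-2,32,0],-0.014,-0.3],[[-2,32,0],-0.014,-0.3],[[-2,32,0],-0.014,-0.3],[[-2,32,0],-0.014,-0.3],[[-2,32,0],-0.014,-0.3],[[-2,32,0],-0.014,-0.3],[[-2,32,0],-0.014,-0.3],[[-2,32,0],-0.014,-0.3],[[-2,32,0],-0.013,-0.3]]'; python3 -m pendant '[[[-2,25,0],0,-0.3],[[-2,10,0],0,-0.3],[[0,0,0],0,-0.3],[[0,0,0],0,-0.3]]'; python3 st.py
```

```text
time_s: 25.98
position: [0.5538, -0.157, 0.1487]
tool_rot: [[-0.996, -0.033, -0.085], [-0.029, 0.999, -0.042], [0.086, -0.039, -0.996]]
ft_force: [0.2, 0.2, 0.2]
grip_width: 0.0302
time_s: 27.48
position: [0.5265, 0.2251, 0.1505]
tool_rot: [[-0.985, 0.143, -0.092], [0.146, 0.989, -0.027], [0.088, -0.04, -0.995]]
ft_force: [1.2, -0.8, -0.7]
grip_width: 0.0298
time_s: 27.98
position: [0.5215, 0.2617, 0.1503]
tool_rot: [[-0.986, 0.141, -0.094], [0.144, 0.989, -0.027], [0.089, -0.041, -0.995]]
ft_force: [0.8, -0.2, 0.2]
grip_width: 0.0298
tcp [521.5 261.7 150.3] grasp [523.3 262.2 169.2] jaw 81.91 tilt [-0.094 -0.027] jawz -0.041 F [ 0.8 -0.2  0.2] w 0.0298 q [ 15.  31.  72.  -0.  82. -67.] t 27.975
```

```bash
python3 -m pendant '[[[3,4,-20],0.007,-0.3],[[0,0,-25],0,-0.3],[[0,0,-20],0,-0.3],[[0,0,0],0,-0.3],[[0,0,0],0,-0.3]]'; python3 st.py
```

```text
time_s: 28.6
position: [0.5263, 0.2617, 0.0853]
tool_rot: [[-0.986, 0.139, -0.091], [0.142, 0.99, -0.028], [0.086, -0.04, -0.995]]
ft_force: [1.1, 0.6, -0.1]
grip_width: 0.0301
tcp [526.3 261.7  85.3] grasp [528.  262.2 104.2] jaw 82.02 tilt [-0.091 -0.028] jawz -0.04 F [ 1.1  0.6 -0.1] w 0.0301 q [ 15.  36.  76.  -0.  74. -67.] t 28.6
```

```bash
python3 -m pendant '[[[-2,4,-8],0.005,-0.3],[[0,0,-8],0,-0.3],[[0,0,0],0,-0.3]]'; python3 st.py
```

```text
time_s: 28.98
position: [0.5247, 0.2659, 0.0696]
tool_rot: [[-0.987, 0.134, -0.089], [0.137, 0.99, -0.028], [0.084, -0.039, -0.996]]
ft_force: [0.7, -0.9, -0.4]
grip_width: 0.03
tcp [524.7 265.9  69.6] grasp [526.4 266.4  88.6] jaw 82.31 tilt [-0.089 -0.028] jawz -0.039 F [ 0.7 -0.9 -0.4] w 0.03 q [ 15.  37.  77.  -0.  72. -67.] t 28.975
```

```bash
python3 -m pendant '[[[0,0,-13],0,-0.3],[[0,0,-10],0,-0.3],[[0,0,-3],0,-0.3],[[0,0,0],0,-1],[[0,0,0],0,-1],[[0,0,0],0,-1],[[0,0,0],0,-1]]' 30; python3 st.py; python3 -m pendant '[[[0,0,8],0,-1],[[0,0,20],0,-1],[[0,0,35],0,-1],[[0,0,35],0,-1],[[0,0,10],0,-1],[[0,0,0],0,-1]]'; python3 -m pendant '[[[2,-30,0],0.017,-1],[[3,-45,0],0.017,-1],[[3,-45,0],0.017,-1],[[3,-45,0],0.017,-1],[[3,-45,0],0.017,-1],[[3,-45,0],0.017,-1],[[2,-45,0],0.017,-1],[[2,-45,0],0.017,-1],[[2,-45,0],0.017,-1],[[0,-40,0],0.014,-1],[[0,-20,0],0,-1],[[0,0,0],0,-1]]'; python3 st.py;python3 w.py w6; echo ribs; python3 cass.py w6.npz .031 .04 .45 .605 -.3 -.05; echo cass; python3 cass.py w6.npz .072 .085 .45 .65 -.3 -.05; python3 held.py w6.npz
```

```text
time_s: 29.85
position: [0.5248, 0.2664, 0.0419]
tool_rot: [[-0.987, 0.134, -0.088], [0.136, 0.99, -0.027], [0.084, -0.038, -0.996]]
ft_force: [-0.1, 0.7, -1.7]
grip_width: 0.0086
tcp [524.8 266.4  41.9] grasp [526.4 266.9  60.8] jaw 82.32 tilt [-0.088 -0.027] jawz -0.038 F [-0.1  0.7 -1.7] w 0.0086 q [ 15.  39.  78.  -0.  68. -67.] t 29.85
time_s: 30.6
position: [0.5242, 0.2655, 0.1545]
tool_rot: [[-0.987, 0.134, -0.088], [0.137, 0.99, -0.028], [0.084, -0.04, -0.996]]
ft_force: [-0.0, 0.4, -0.7]
grip_width: 0.0089
time_s: 32.1
position: [0.5393, -0.1976, 0.1368]
tool_rot: [[-0.993, -0.041, -0.11], [-0.037, 0.999, -0.04], [0.112, -0.035, -0.993]]
ft_force: [0.9, 0.7, -0.6]
grip_width: 0.0082
tcp [ 539.3 -197.6  136.8] grasp [ 541.4 -196.8  155.7] jaw 92.33 tilt [-0.11 -0.04] jawz -0.035 F [ 0.9  0.7 -0.6] w 0.0082 q [ -30.   31.   75.   -5.   78. -121.] t 32.1
tcp [ 0.5393 -0.1967  0.1368] jaw deg 92.39 cam [ 0.475 -0.195  0.288] [ 0.206 -0.027 -0.978]
ribs
6094 [ 547.6 -237.6] [96.6 59.5] 1.89 z 0.0357 0.0369
3432 [ 545.3 -178.6] [96.9 29.2] 4.48 z 0.0357 0.0369
4353 [ 544.1 -133.8] [96.4 38.1] 2.28 z 0.0357 0.0371
1273 [ 543.  -102.4] [96.2 18. ] 1.72 z 0.0356 0.0367
cass
1582 [ 551.6 -159.4] [79.5  9.3] 2.22 z 0.0756 0.0767
1723 [ 550.7 -117.8] [80.2  9.7] 1.95 z 0.0755 0.0767
top z 0.1746 edge x 0.5005
z 0.107 y mid-tcp -3.8 x 0.5002
z 0.117 y mid-tcp -3.5 x 0.5004
z 0.127 y mid-tcp -3.2 x 0.5007
z 0.137 y mid-tcp -2.9 x 0.5009
z 0.147 y mid-tcp -2.5 x 0.5012
z 0.157 y mid-tcp -2.1 x 0.5014
top x 0.504 y mid-tcp -1.4
top x 0.514 y mid-tcp -1.0
top x 0.524 y mid-tcp -0.6
```

View pics/w6.png

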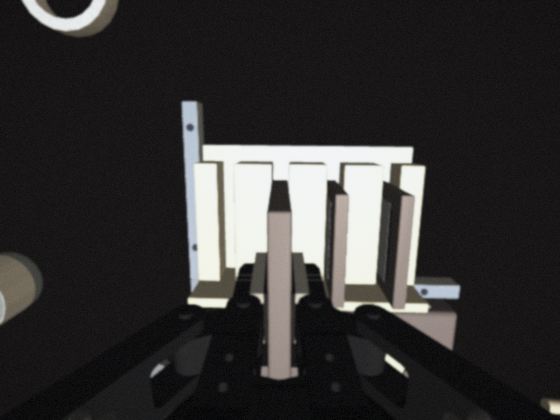

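Both placed cassettes, at (551.6, -159.4) and (550.7, -117.8), stand home, and the carrier hasn't moved. The third is over slot -21.

```bash
python3 -m pendant '[[[3,-2,-15],-0.009,-1],[[3,0,-20],0,-1],[[0,0,-16],0,-1],[[0,0,0],0,-1],[[0,0,0],0,-1]]'; python3 st.py
```

```text
time_s: 32.78
position: [0.546, -0.1925, 0.0817]
tool_rot: [[-0.993, -0.038, -0.113], [-0.034, 0.999, -0.037], [0.114, -0.033, -0.993]]
ft_force: [-0.2, 0.0, -0.0]
grip_width: 0.0086
tcp [ 546.  -192.5   81.7] grasp [ 548.2 -191.8  100.6] jaw 92.15 tilt [-0.113 -0.037] jawz -0.033 F [-0.2  0.  -0. ] w 0.0086 q [ -29.   35.   78.   -5.   72. -119.] t 32.775
```

```bash
python3 -m pendant '[[[0,-6.5,0],-0.005,-1],[[0,0,0],0,-1]]'; python3 st.py
```

```text
time_s: 33.02
position: [0.5465, -0.1993, 0.0826]
tool_rot: [[-0.993, -0.033, -0.111], [-0.029, 0.999, -0.037], [0.112, -0.034, -0.993]]
ft_force: [0.3, -0.4, -0.9]
grip_width: 0.0085
tcp [ 546.5 -199.3   82.6] grasp [ 548.6 -198.6  101.5] jaw 91.86 tilt [-0.111 -0.037] jawz -0.034 F [ 0.3 -0.4 -0.9] w 0.0085 q [ -29.   35.   77.   -5.   72. -119.] t 33.025
```

```bash
python3 -m pendant '[[[0,0,-10],0,-1],[[0,0,-10],0,-1],[[0,0,0],0,-1]]'; python3 st.py;  python3 -m pendant '[[[0,0,-8],0,-1],[[0,0,-8],0,-1],[[0,0,-4],0,-1],[[0,0,0],0,-1]]'; python3 st.py
```

```text
time_s: 33.4
position: [0.5463, -0.1994, 0.0613]
tool_rot: [[-0.993, -0.032, -0.111], [-0.028, 0.999, -0.037], [0.112, -0.034, -0.993]]
ft_force: [-0.3, 0.2, 1.7]
grip_width: 0.0083
tcp [ 546.3 -199.4   61.3] grasp [ 548.4 -198.7   80.1] jaw 91.84 tilt [-0.111 -0.037] jawz -0.034 F [-0.3  0.2  1.7] w 0.0083 q [ -29.   37.   79.   -5.   69. -119.] t 33.4
time_s: 33.9
position: [0.5464, -0.1994, 0.0397]
tool_rot: [[-0.993, -0.032, -0.111], [-0.028, 0.999, -0.037], [0.112, -0.034, -0.993]]
ft_force: [0.4, 0.3, 0.5]
grip_width: 0.0086
tcp [ 546.4 -199.4   39.7] grasp [ 548.5 -198.7   58.6] jaw 91.84 tilt [-0.111 -0.037] jawz -0.034 F [0.4 0.3 0.5] w 0.0086 q [ -29.   38.   80.   -5.   67. -119.] t 33.9
```

```bash
python3 -m pendant '[[[0,0,-1],0,-1],[[3,0,0],0,-1],[[3,0,0],0,-1],[[2,0,0],0,-1],[[2,0,0],0,-1]]'; python3 st.py
```

```text
time_s: 34.52
position: [0.5535, -0.1995, 0.0402]
tool_rot: [[-0.992, -0.032, -0.12], [-0.028, 0.999, -0.037], [0.121, -0.033, -0.992]]
ft_force: [-14.1, -0.9, 8.1]
grip_width: 0.0085
tcp [ 553.5 -199.5   40.2] grasp [ 555.8 -198.8   59. ] jaw 91.86 tilt [-0.12  -0.037] jawz -0.033 F [-14.1  -0.9   8.1] w 0.0085 q [ -29.   39.   78.   -6.   68. -118.] t 34.525
```

```bash
python3 -m pendant '[[[0,0,0],0,-0.3],[[0,0,0],0,-0.3],[[0,0,0],0,-0.3],[[0,0,15],0,-0.3],[[0,0,35],0,-0.3],[[0,5,45],0,-0.3],[[-20,20,40],0,-1],[[-20,20,30],0,-1],[[0,0,0],0,-1],[[0,0,0],0,-1]]'; python3 st.py;python3 w.py w7; echo ribs; python3 cass.py w7.npz .031 .04 .45 .605 -.3 -.05; echo wall;python3 cass.py w7.npz .061 .07 .585 .65 -.3 -.05; echo cass; python3 cass.py w7.npz .072 .085 .45 .65 -.3 -.05; echo button; python3 cass.py w7.npz .045 .071 .62 .67 -.15 -.07
```

```text
time_s: 35.78
position: [0.5136, -0.1535, 0.2153]
tool_rot: [[-0.993, -0.032, -0.112], [-0.028, 0.999, -0.04], [0.113, -0.036, -0.993]]
ft_force: [-0.7, 0.9, -0.5]
grip_width: 0.0
tcp [ 513.6 -153.5  215.3] grasp [ 515.7 -152.7  234.1] jaw 91.85 tilt [-0.112 -0.04 ] jawz -0.036 F [-0.7  0.9 -0.5] w 0.0 q [ -27.   24.   74.   -5.   87. -118.] t 35.775
tcp [ 0.5137 -0.1535  0.2152] jaw deg 91.85 cam [ 0.45  -0.15   0.367] [ 0.204 -0.029 -0.978]
ribs
3902 [ 547.8 -237.9] [96.8 60.1] 1.82 z 0.0357 0.037
2323 [ 545.8 -185.7] [95.9 38.6] 1.71 z 0.0357 0.037
2260 [ 544.4 -138.3] [96.8 30.4] 3.03 z 0.0357 0.0369
1439 [ 543.  -101.7] [96.3 17.4] 3.32 z 0.0357 0.037
wall
578 [ 597.3 -227.5] [14.6 75.3] 8.42 z 0.0655 0.0669
230 [ 594.2 -108.1] [ 8.5 32.6] 1.23 z 0.0655 0.0667
cass
836 [ 553.3 -199.6] [80.   9.4] 2.04 z 0.0757 0.0768
485 [ 534.3 -160. ] [44.8  9.1] 2.02 z 0.0756 0.0767
846 [ 550.2 -117.7] [79.4  9.1] 2.04 z 0.0756 0.0768
button
```

View pics/w7.png

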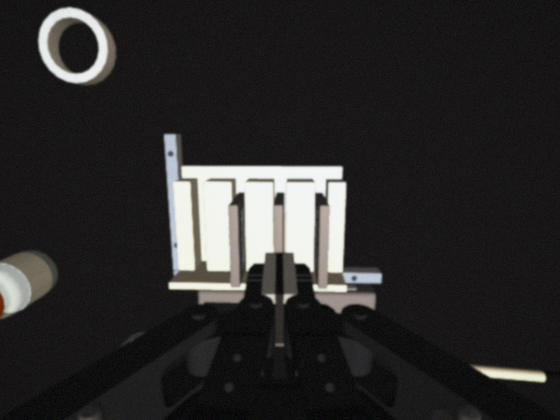

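All three cassettes are home and their tops level. The button is hidden under the hand, so I'll get the cap from w2.

Run:
```python
from h import *
for f in('w1.npz','w2.npz'):
    z=np.load(f); P=cloud(z['d'],z['K'],z['T']); im=z['im']
    m=(P[...,0]>.61)&(P[...,0]<.68)&(P[...,1]>-.16)&(P[...,1]<-.07)&(P[...,2]>.044)&(im.min(2)>190)
    q=P[m]; print(len(q),np.median(q,0).round(4),np.percentile(q[:,2],[5,50,95]).round(4),cv2.minAreaRect((q[:,:2]*1000).astype(np.float32)))
```

```text
393 [ 0.6435 -0.1136  0.0628] [0.0614 0.0628 0.064 ] ((643.7000122070312, -113.88140106201172), (24.168649673461914, 25.362016677856445), 6.508991241455078)
445 [ 0.6436 -0.1135  0.0627] [0.0612 0.0627 0.064 ] ((644.0550537109375, -113.98038482666016), (24.619298934936523, 25.377906799316406), 87.94418334960938)
```

```bash
python3 -m pendant '[[[30,8,-10],0,-1],[[35,10,-20],0,-1],[[35,10,-30],0,-1],[[25,8,-30],0,-1],[[0,0,-20],0,-1],[[0,0,0],0,-1],[[0,0,0],0,-1]]'; python3 st.py
```

```text
time_s: 36.7
position: [0.6429, -0.1192, 0.0938]
tool_rot: [[-0.992, -0.029, -0.122], [-0.024, 0.999, -0.036], [0.123, -0.033, -0.992]]
ft_force: [1.0, 0.2, 0.2]
grip_width: -0.0
tcp [ 642.9 -119.2   93.8] grasp [ 645.2 -118.6  112.6] jaw 91.64 tilt [-0.122 -0.036] jawz -0.033 F [1.  0.2 0.2] w -0.0 q [ -19.   42.   62.   -4.   82. -110.] t 36.7
```

```bash
python3 -m pendant '[[[1,5,-10],0,-1],[[0,0,-8],0,-1],[[0,0,0],0,-1]]'; python3 st.py; python3 w.py w8; echo ribs; python3 cass.py w8.npz .031 .04 .45 .605 -.3 -.05;echo cass; python3 cass.py w8.npz .072 .085 .45 .65 -.3 -.05
```

```text
time_s: 37.08
position: [0.6442, -0.1144, 0.0762]
tool_rot: [[-0.992, -0.028, -0.12], [-0.024, 0.999, -0.037], [0.121, -0.034, -0.992]]
ft_force: [-0.4, 0.5, 0.6]
grip_width: -0.0001
tcp [ 644.2 -114.4   76.2] grasp [ 646.5 -113.7   95. ] jaw 91.61 tilt [-0.12  -0.037] jawz -0.034 F [-0.4  0.5  0.6] w -0.0001 q [ -19.   43.   63.   -4.   80. -109.] t 37.075
tcp [ 0.6444 -0.1144  0.0766] jaw deg 91.61 cam [ 0.581 -0.111  0.228] [ 0.197 -0.028 -0.98 ]
ribs
6967 [ 553.8 -248.9] [83.4 38.1] 1.8 z 0.0356 0.0367
5988 [ 552.9 -187.8] [81.1 24.9] 1.89 z 0.0357 0.0379
528 [ 552.  -154.4] [78.9  1. ] 2.23 z 0.0355 0.0395
7842 [ 551.5 -138.5] [80.6 28.4] 2.03 z 0.0357 0.0368
4931 [ 550.6 -101.9] [79.7 17.5] 1.92 z 0.0356 0.0368
cass
3696 [ 560.  -201.4] [67.  10.7] 1.83 z 0.0755 0.0767
3422 [ 558.6 -158.6] [66.1  9.8] 2.18 z 0.0755 0.0766
3258 [ 558.  -117.3] [64.6  9. ] 1.99 z 0.0756 0.0767
84 [ 634.  -114.9] [ 1.2 13.2] 1.58 z 0.0834 0.0849
```

```bash
python3 -m pendant '[[[0,0,-8],0,-1],[[0,0,-6],0,-1],[[0,0,-4],0,-1],[[0,0,-3],0,-1],[[0,0,0],0,-1]]'; python3 st.py
```

```text
time_s: 37.75
position: [0.6448, -0.1146, 0.057]
tool_rot: [[-0.993, -0.028, -0.117], [-0.024, 0.999, -0.038], [0.118, -0.035, -0.992]]
ft_force: [-2.6, 1.3, 3.0]
grip_width: 0.0001
tcp [ 644.8 -114.6   57. ] grasp [ 647.  -113.9   75.9] jaw 91.6 tilt [-0.117 -0.038] jawz -0.035 F [-2.6  1.3  3. ] w 0.0001 q [ -19.   44.   64.   -4.   78. -109.] t 37.75
```

```bash
python3 -m pendant '[[[0,0,-4],0,-1],[[0,0,-4],0,-1],[[0,0,-2],0,-1]]'; python3 st.py
```

```text
time_s: 38.12
position: [0.6449, -0.1147, 0.0566]
tool_rot: [[-0.993, -0.028, -0.112], [-0.024, 0.999, -0.041], [0.114, -0.038, -0.993]]
ft_force: [-6.4, 1.5, 10.7]
grip_width: 0.0001
tcp [ 644.9 -114.7   56.6] grasp [ 647.1 -113.9   75.4] jaw 91.62 tilt [-0.112 -0.041] jawz -0.038 F [-6.4  1.5 10.7] w 0.0001 q [ -19.   44.   65.   -4.   77. -109.] t 38.125
```

The button has bottomed out (10.7 N, z stalled at 56.6). I'll press once more, then retreat and check.

```bash
python3 -m pendant '[[[0,0,-6],0,-1],[[0,0,-6],0,-1]]'; python3 -m pendant '[[[0,0,15],0,-1],[[0,0,35],0,-1],[[-10,0,45],0,-1],[[-50,-10,45],0,-1],[[-55,-30,40],0,-1],[[-45,-30,30],0,-1],[[0,0,0],0,-1],[[0,0,0],0,-1]]'; python3 w.py w9;  echo ribs; python3 cass.py w9.npz .031 .04 .45 .605 -.3 -.05; echo wall;python3 cass.py w9.npz .061 .07 .585 .65 -.3 -.05; echo cass; python3 cass.py w9.npz .072 .085 .45 .65 -.3 -.05
python3 - <<'E'
from h import *
im,d,K,T=shot('top'); save('top9.png',im); P=cloud(d,K,T); o=np.load('top0.npz')
for n,(c0,c1,r0,r1) in dict(bottle=(135,165,105,140),dish=(212,240,220,250),marker=(210,262,118,132),tip=(228,296,58,98),tape=(383,411,227,253),jar=(410,440,145,170),beaker=(370,400,108,138),green=(90,133,157,207)).items():
    print(n,np.abs(im[r0:r1,c0:c1].astype(int)-o['im'][r0:r1,c0:c1]).mean().round(1))
E
```

```text
time_s: 38.38
position: [0.6452, -0.1147, 0.0555]
tool_rot: [[-0.994, -0.028, -0.107], [-0.024, 0.999, -0.045], [0.109, -0.042, -0.993]]
ft_force: [-17.0, 5.6, 44.5]
grip_width: -0.0001
time_s: 39.38
position: [0.4943, -0.1798, 0.2611]
tool_rot: [[-0.994, -0.029, -0.104], [-0.024, 0.999, -0.048], [0.106, -0.045, -0.993]]
ft_force: [0.6, -0.8, -0.1]
grip_width: 0.0001
tcp [ 0.4944 -0.1798  0.2611] jaw deg 91.69 cam [ 0.429 -0.175  0.412] [ 0.212 -0.038 -0.977]
ribs
2970 [ 547.7 -238. ] [96.9 59.4] 1.67 z 0.0358 0.0371
1574 [ 540.1 -181.1] [85.3 28.6] 2.38 z 0.0357 0.037
2089 [ 544.2 -133.7] [96.5 38.6] 2.18 z 0.0357 0.0373
995 [ 543.  -101.7] [96.5 17.3] 3.18 z 0.0357 0.037
wall
265 [ 598.4 -244.7] [ 7.4 41.2] 1.04 z 0.0654 0.0667
333 [ 592.  -121.1] [12.5 56.6] 1.23 z 0.0655 0.0668
cass
364 [ 540.4 -202. ] [53.9  8.7] 1.39 z 0.0757 0.0768
463 [ 542.1 -159.7] [60.4  8.6] 2.69 z 0.0756 0.0768
648 [ 550.1 -117.8] [79.5  9.3] 2.09 z 0.0756 0.0768
bottle 1.6
dish 3.9
marker 1.5
tip 1.3
tape 1.5
jar 1.7
beaker 1.9
green 1.7
```

View pics/w9.png

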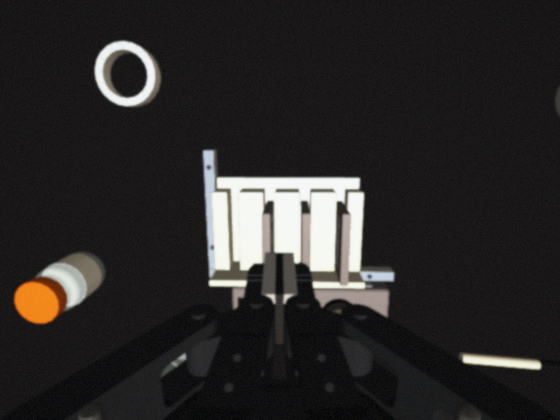

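```bash
python3 -c "
from h import *
print(ticket.close_job())"; python3 st.py
```

```text
the job is handed in; nothing more can be done
None
the job is handed in; nothing more can be done
```

I pushed the carrier flush into the loading corner, moved all three cassettes from the rack into their own carrier slots, pressed the start button and handed the job in after about 39 s. The hand-in reports no verdict.

**How it was done:** I gripped the carrier by its end wall and slid it along the bench until both rails pushed back at about 27 N. Cassettes went into the +63, +21 and -21 mm slots, and I slid each towards the end wall until it resisted at about 15 N.

**Last checks:**
- **Carrier:** it sat within about 1 mm of flush with both rails, and its angle matched the fence to within about 0.2°. It had not moved since the first cassette, and I saw no sign of it being knocked.
- **Cassettes:** all were upright and fully down, with tops about 75 mm above the bench. They measured about 9 to 10 mm in carrier x, against a nominal 10.5 and a limit of 7 to 14.
- **Button:** the press bottomed out, with the tip stalling about 6 mm below the cap's starting height.
- **Bystanders:** none of the seven shows any change between the first and last overhead pictures.

**What I could not confirm or did not go cleanly:**
- The final press reached 44 N at the shut fingertips. That is above the 40 N limit for the arm or gripper body, though only the fingers were touching.
- The tool gradually tilted to about 6° over the run, with no visible effect on the placing.
- I did not measure the button springing back up, because the hand hid it in the last wrist picture.
- The hand also hid part of two cassettes in that last picture, so their positions come from the views before the press.

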